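# Seat the lens collar of a prototype spotlight and hold it home

### The arm

A 7-joint arm with a two-finger parallel gripper is mounted at the origin on the work surface. World frame = base frame: x ahead of the robot, y to its left, z up, the work surface at z = 0. Lengths are in m, angles in rad, forces in N, time in s.
With the tool pointing down it reaches from about 0.4 to 0.85 m from the base axis. Payload 10.4 kg.
Tool frame: the origin (TCP) lies between the finger pads, 19 mm behind the fingertips; this is the grasp point; z points along the fingers, y is the line along which they close (so a half turn about z gives the same grasp; the last joint's range is limited). The gripper opens to 85 mm and grips with 20 to 120 N. Pads are 22 mm wide; open, the fingers measure 114 mm over their backs; the gripper's body (76 mm by 85 mm) begins 54 mm behind the grasp point. The pads swing forward as they close: fully open they stand 13 mm farther back than shut.
Start: joints at [-1.353, 0.332, -0.065, 1.46, 0.022, 1.35, -0.088], TCP at [0.149, 0.607, 0.25] pointing down, gripper open.
Joint ranges: [-2.6, 2.6], [-0.5, 2.12], [-1.47, 1.34], [0.16, 2.42], [-1.27, 4.41], [0.06, 2.06], [-2.6, 2.6]. Speed limits (rad/s): [2.22, 2.22, 2.79, 2.79, 3.14, 3.14, 3.14].

### API

Orientations are given as [roll, pitch, yaw] about the fixed x, y, z axes, in that order (R = Rz(yaw) Ry(pitch) Rx(roll)).
In Python, from workcell import manip gives the robot as it stands. The module is installed in compiled form; this text tells all that it offers.
- The arm moves only by the shell command python3 -m creep 'ROWS'. ROWS is a JSON object of lists of equal length, an entry for each row: "travel": the shift along the tool's x, y, z in units of 60 mm (1.0 is 60 mm), a list of three; "spin": the turn about the tool's z in rad; "fingers": the finger opening in mm, from 0 to 85.4. A call has 1 to 5 rows; each row shifts and turns the commanded pose from where the row before left it, along the tool's axes as they then stand; what a row does not reach is not made up. A row lasts 1/8 s, in which the tool goes at most 62.5 mm and 10.7 degrees, less where a joint would pass 70% of its speed; a pose out of reach is approached as far as the arm can. A call is refused whole if a number of a shift passes 1 or a number of a turn 0.188, either way. A call with a gripper value outside its range is refused whole. The fingers move at their own pace and stop on an object; the grip force is fixed at half the most. Time passes only in rows, so rows that do not move let the fingers close. It gives the time, the measured TCP pose, the force, the opening and the grip force at its end, in the units of the state.
- manip.sense(): the state, without advancing time (a new reading comes with each control period).
- manip.get_image(name): name is "scene" or "top"; returns the picture (400x640x3 uint8, red, green, blue); there is no depth.
- manip.camera_info(name): a dict with "intrinsics" (3x3 intrinsics, pixels), "k1" (the pictures are not rectified: a ray, as slopes to the right and down, at radius r is drawn at 1 + k1 r^2 times it, then the intrinsics apply), "R" (3x3) and "t" (3): a world point X has camera coordinates R X + t. Camera axes: x right, y down, z forward; pixel columns grow to the right and rows downward; lengths in m; the calibration is good to about 2 mm. A picture is of the moment at which its call begins. camera_info takes no time and is no camera call.
- manip.finish_job(): hands the job in; it is judged then, once.
The state is a dict: "clock": time; "qpos": joint angles; "joint_velocities": joint speeds; "joint_efforts": joint torques, N m; "eef_pos": TCP position; "ee_rot": TCP orientation; "wrist_force": force on the tool from outside, world axes, zero at the start; "ft_torque": the same for the moment, N m; "opening": opening from 0.0 (shut) to 1.0 (fully open); "grip_force": force on a finger pad.
Only numpy, scipy, OpenCV 4.12 (cv2) and the standard library are available. Lean on these libraries where they do the work, as an engineer would, in place of code of your own. Each camera call takes 0.05 s, during which the arm holds its last target. There are 200 camera calls.

### The job

Get the prototype spotlight ready for its beam check: first turn the driver's selector knob to the click at the big green mark, then turn the knurled lens collar on the lamp head until its hidden keyways drop over the pins, and push it fully home onto the shoulder. A spring lifts the collar again, so finish the program while still holding it pushed home with the fingers, with the knob still at green. Leave the other things on the bench where they are.

Things in the scene. Friction and masses are not known exactly. Their poses are not given: they have to be found in the camera images.
- selector (a joint): Selector knob on the LED driver. Rad, 0 to 2, growing clockwise seen from above. Five spring clicks at 0, 0.5, 1, 1.5, 2, each pulling the knob in from about 0.2 rad (0.05 to 0.1 N m), with coloured dots beside them, clockwise: white, yellow, orange, green (big, 12 mm), red. Green is 1.5. It starts at white, yellow or orange.
- selector_grip (a point): Point to grip the black knob: on its vertical axis, 87 mm above the bench. An upright bar 48 mm long and 14 mm thick, its top 99 mm above the bench, stands on a disc 52 mm wide, top 69 mm; pinch the bar across its 14 mm. The point turns with the knob: x lies along the bar; the white pointer line on the bar is on the -x side and points to the chosen dot.
- green_mark (a point): Centre of the big green dot, 45 mm from the knob's axis, 61 mm above the bench, on the white top plate of the driver (grey case 140 x 130 x 60 mm, fixed to the bench). The knob is right when its pointer (-x of selector_grip) points at this dot.
- collar: Loose knurled lens collar, dark ring with light ribs, glass lens in its top; 58 mm outer diameter (60 over ribs), 30 mm high, 0.12 kg; origin at the centre of its underside, z up. It sits over the lamp's neck with 1.5 mm play, resting on three hidden pins, underside 9 mm above the shoulder. Three hidden keyways inside, 9 mm wide, 120 degrees apart, take the 5 mm pins.
- collar_grip (a point): Point on the collar's axis, 21 mm above its underside, a good TCP height to grip the collar across its diameter. From its start the collar must turn 0.35 to 1.3 rad clockwise (seen from above) before the keyways meet the pins; how far must be felt by pressing down while turning. It passes within about 0.09 rad of alignment, then can be pushed down 9 mm onto the shoulder.
- lamp_seat (a point): Centre of the lamp's shoulder, 85 mm above the bench, z up: where the collar's underside lies when home. A spring inside lifts the collar: 3 N at the top, 8 N when home; it rises 8 mm if let go. Press 4 to 10 N while turning, 10 to 20 N to hold home. Lamp fixed; grey barrel below the shoulder 54 mm wide (fingers pass beside it), fins 88 mm wide up to 52 mm.
- spare_ring: Bystander: loose aluminium ring, 48 mm wide, 14 mm high, origin at the centre of its underside.
- pencil: Bystander: green pencil 8 mm thick, 166 mm long, lying; origin near mid-length on its underside.
- heatsink: Bystander: aluminium spool-shaped heat sink, 56 mm wide, 24 mm high; origin at the centre of its underside.
- ruler: Bystander: dark steel ruler 200 x 30 x 4 mm, lying flat; origin at the centre of its underside.
- driver_tool: Bystander: screwdriver 180 mm long with a red handle, lying; origin below its middle.
Not all that is in view belongs to the job. What is shaped like the collar but orange or purple is not meant.

How it is judged:
On the way, in this order (a step that is already met when the one before it is completed fails the run):
1. the selector knob is at the green click (value of joint selector between 1.38 and 1.62 rad), for 0.2 s.
2. the collar's keyways have dropped over the pins and it is down on the shoulder (z of collar in the frame of lamp_seat below 0.003 m and horizontal distance between collar and lamp_seat below 0.004 m and angle between collar's own z axis and vertical below 0.07 rad), for 0.2 s.
At the end, for the whole second after the job is handed in: The knob is within 0.12 rad of the green click (1.5 rad); the collar's underside is within 3 mm of the shoulder, within 4 mm of the lamp's axis and level within 0.07 rad; the fingers are still holding it down (more than 3 N on the collar) (all of step 1 and all of step 2 and contact force between the fingers and collar above 3 N); the arm keeps its last pose, push and grip.
It fails at once if a bystander is moved by more than 30 mm (distance of any of spare_ring, pencil, heatsink, ruler, driver_tool from where it was at the start of the episode above 0.03 m).
It also fails if it takes over 58 s, if anything falls off the work surface, if the arm or the gripper's body presses on something with over 40 N, if the wrist force passes 120 N, or if a joint passes its speed limit or range.

## Working session

There is one attempt and no reset: what is moved stays moved. The work goes in short steps, Python scripts to look and compute and a shell command to move; the robot and the scene stay as the last step left them, time stands still between calls to the robot, and variables do not carry over. Pictures are saved under pics/ and viewed, at most 10 in all, crops included, and the job is handed in when it is done.

```bash
mkdir -p pics
python3 - <<'E'
from workcell import manip
import cv2
for n in("scene","top"):
    cv2.imwrite(f"pics/{n}0.png",manip.get_image(n)[:,:,::-1]); print(n,manip.camera_info(n))
s=manip.sense();print(s)
E
```

```text
scene {'intrinsics': array([[461.84699223,   0.        , 317.40075397],
       [  0.        , 461.84699223, 203.10902922],
       [  0.        ,   0.        ,   1.        ]]), 'k1': -0.05091319201668905, 'R': array([[-0.4235352 ,  0.90585686,  0.00642548],
       [ 0.62283556,  0.29634394, -0.72405534],
       [-0.65779465, -0.3026609 , -0.68971195]]), 't': array([ 0.22880877, -0.28231359,  1.88935898])}
top {'intrinsics': array([[474.11648243,   0.        , 324.83373426],
       [  0.        , 474.11648243, 198.29400886],
       [  0.        ,   0.        ,   1.        ]]), 'k1': -0.026719894550692676, 'R': array([[-0.02270213, -0.99971232, -0.00773872],
       [-0.98907026,  0.02358713, -0.14554611],
       [ 0.14568678,  0.00434993, -0.9893212 ]]), 't': array([0.03386976, 0.56383451, 1.3263259 ])}
{'clock': 0.1, 'qpos': array([-1.35261045,  0.33276173, -0.06467565,  1.46086885,  0.02158159,
        1.34990012, -0.08850531]), 'joint_velocities': array([ 0.0017615 , -0.00248372,  0.00078634, -0.00305   ,  0.00080254,
        0.00047698,  0.00107553]), 'joint_efforts': array([ 1.00533485e-03, -6.26739979e+01,  4.87744063e-02, -3.92431462e+01,
        1.62794720e-02,  7.03473095e-03,  1.54024326e-05]), 'eef_pos': array([0.14897622, 0.60665867, 0.24931922]), 'ee_rot': array([-3.14034994e+00,  4.78127031e-05,  2.90079389e+00]), 'wrist_force': array([ 0.0242199 ,  0.23671427, -0.26035364]), 'ft_torque': array([ 0.06315054,  0.00621781, -0.03727355]), 'grip_force': 0.0, 'opening': 0.9970463523350104}
```

View pics/scene0.png

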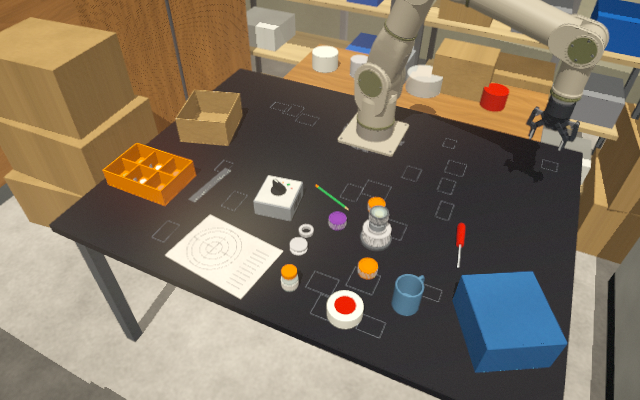

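View pics/top0.png

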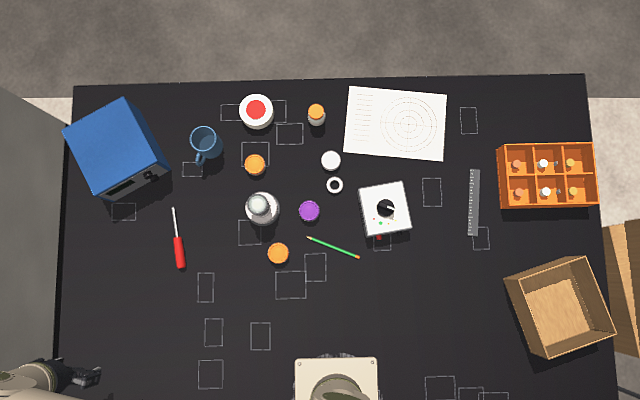

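Top view: the driver with its black knob is at about (386,208) and the grey lamp at (260,207). In the scene view they are at (278,190) and (377,222). Things that could be taken for the collar: 
- orange at top (255,164), (278,253) and (316,112)
- purple at (309,211)
- white puck at (331,160)
- grey ring on the lamp neck at (258,204)

I choose the grey ribbed ring on the lamp and check it in a close crop.

Run:
```python
import cv2,numpy as np
t=cv2.imread("pics/top0.png");s=cv2.imread("pics/scene0.png")
f=lambda i,x,y,w=56,h=50:cv2.resize(i[y:y+h,x:x+w],(392,300 if h==50 else 300),interpolation=cv2.INTER_CUBIC)
a=np.hstack([f(t,358,180),f(t,234,184)]);b=np.hstack([f(s,250,168),f(s,350,198)])
cv2.imwrite("pics/crop0.png",np.vstack([a,b]))
```

```text
(no output)
```

View pics/crop0.png

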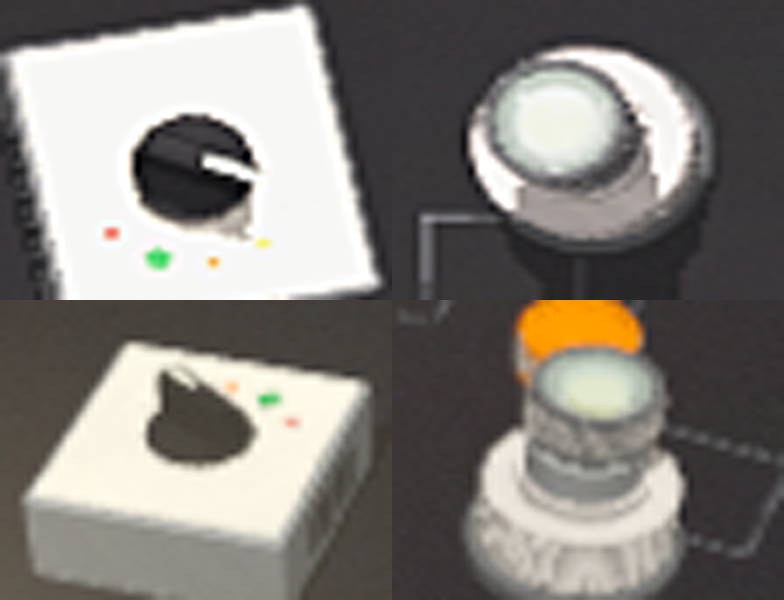

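The crop confirms the choice. The grey knurled collar with its glass lens sits on the lamp, glass centre at about top (257.3,203.7) and scene (379.4,211.8). On the driver, the knob pointer faces right, just before the yellow dot, so probably white. Green dot at top (380.6,223). Next I compute positions.

```bash
cat > h.py <<'E'
import numpy as np,cv2
from workcell import manip
def ray(n,uv):
    c=manip.camera_info(n);K=c["intrinsics"]
    p=cv2.undistortPoints(np.array([[uv]],float),K,np.array([c["k1"],0,0,0,0.]))[0,0]
    R=np.array(c["R"]);d=R.T@[p[0],p[1],1];return -R.T@np.array(c["t"]),d/np.linalg.norm(d)
def plane(n,uv,z):
    o,d=ray(n,uv);return o+d*(z-o[2])/d[2]
def two(a,b):
    (o1,d1),(o2,d2)=ray("top",a),ray("scene",b)
    A=np.c_[d1,-d2];s=np.linalg.lstsq(A,o2-o1,rcond=None)[0]
    p,q=o1+s[0]*d1,o2+s[1]*d2;return (p+q)/2,np.linalg.norm(p-q)
def cen(m):
    k,l,st,c=cv2.connectedComponentsWithStats(m.astype(np.uint8));
    return [(tuple(np.round(c[i],2)),int(st[i,4])) for i in range(1,k)]
E
python3 - <<'E'
from h import *
from scipy.optimize import least_squares
t=cv2.imread("pics/top0.png");h=cv2.cvtColor(t,cv2.COLOR_BGR2HSV).astype(int)
roi=np.zeros(t.shape[:2],bool);roi[205:230,366:402]=1
S=(h[...,1]>50)&(h[...,2]>120)&roi
D={}
ys,xs=np.nonzero(S)
for nm,lo,hi in(("red",-10,8),("or",9,19),("ye",20,38),("gr",45,85)):
    H=np.where(h[...,0]>170,h[...,0]-180,h[...,0]);m=S&(H>=lo)&(H<=hi)
    w=h[...,1]*m
    if m.sum(): D[nm]=np.array([(w*np.arange(640)).sum()/w.sum(),(w*np.arange(400)[:,None]).sum()/w.sum()]); print(nm,D[nm],m.sum())
P={k:plane("top",v,.061)[:2] for k,v in D.items()};print(P)
ang={"ye":.5,"or":1,"gr":1.5,"red":2}
f=lambda p:np.concatenate([p[:2]+.045*np.array([np.cos(p[2]-ang[k]),np.sin(p[2]-ang[k])])-P[k] for k in P])
best=min((least_squares(f,[.55,-.12,a]) for a in(0,1.5,3,-1.5)),key=lambda r:r.cost);print("fit c,a0",best.x,np.sqrt(best.cost))
# disc of knob
blk=(h[...,2]<90);blk[:195]=0;blk[:,:372]=0;blk[222:]=0;blk[:,400:]=0
print("black",[c for c in cen(blk) if c[1]>30])
# plate
m=((h[...,2]>190)&(h[...,1]<40)).astype(np.uint8);k,l,st,c=cv2.connectedComponentsWithStats(m);i=l[190,375]
ct=max(cv2.findContours((l==i).astype(np.uint8),0,2)[0],key=cv2.contourArea);print("plate c",plane("top",cv2.minAreaRect(ct)[0],.06),cv2.minAreaRect(ct))
tip=plane("top",(358+256/7,180+173/6),.099);q=plane("top",(358+204/7,180+160/6),.099)
print("ptr ang",np.arctan2(*(tip-q)[:2][::-1]), q,tip)
a,b=(257.3-.07,203.7),(379.4,211.8);print("lens2",two(a,b),plane("top",a,.124),plane("scene",b,.124))
E
```

```text
red [373.49263158 218.43789474] 4
or [388. 223.] 1
ye [393.41324921 221.04731861] 3
gr [380.20642202 222.60779817] 10
{'red': array([ 0.50082246, -0.11541542]), 'or': array([ 0.48693383, -0.15582546]), 'ye': array([ 0.49209343, -0.17132534]), 'gr': array([ 0.48856541, -0.13390029])}
fit c,a0 [ 0.53004036 -0.14910795  4.26077389] 0.0035353280508044604
black [((np.float64(384.61), np.float64(207.83)), 214)]
plate c [ 0.53096015 -0.14906286  0.06      ] ((384.923095703125, 207.61537170410156), (47.85233688354492, 43.930015563964844), 78.69007110595703)
ptr ang -1.882052292690168 [ 0.52860139 -0.1504915   0.099     ] [ 0.5221085  -0.17067373  0.099     ]
lens2 (array([0.54167804, 0.20452926, 0.12371623]), np.float64(0.0014881852602252011)) [0.54187328 0.20377733 0.124     ] [0.5416475  0.20528192 0.124     ]
```

The knob axis is at about (0.530,-0.149), pointing at white (about -2.0 rad), so it needs 1.5 rad clockwise (+spin). The collar axis is at about (0.5417,0.2045). I set off towards the knob, going by an outer waypoint.

```bash
python3 -m creep '{"travel":[[-0.58,-0.47,0],[-0.58,-0.47,0],[-0.58,-0.47,0],[-0.58,-0.47,0],[-0.58,-0.47,0]],"spin":[0,0,0,0,0],"fingers":[60,60,60,60,60]}' 
python3 -m creep '{"travel":[[-0.58,-0.47,0],[-0.58,-0.47,0],[-0.58,-0.47,0],[-0.58,-0.47,0],[-0.58,-0.47,0]],"spin":[0,0,0,0,0],"fingers":[60,60,60,60,60]}'
cat > go.py <<'E'
# where to go: python3 go.py x y z yaw -> remaining shift in tool units at present yaw, and spin
import sys,numpy as np
from scipy.spatial.transform import Rotation as Ro
from workcell import manip
s=manip.sense();x=list(map(float,sys.argv[1:5]));R=Ro.from_euler("xyz",s["ee_rot"])
w=np.round
print("t",w(s["clock"],2),"pos",w(s["eef_pos"],4),"rot",w(s["ee_rot"],3),"q7",w(s["qpos"][6],2),"F",w(s["wrist_force"],1),"T",w(s["ft_torque"],2),"grip",w(s["grip_force"],1),"op",w(s["opening"]*85.4,1))
print("units",w(R.inv().apply(np.array(x[:3])-s["eef_pos"])/.06,3),"spin",w((s["ee_rot"][2]-x[3]+np.pi)%(2*np.pi)-np.pi,3))
E
python3 go.py 0.53 -0.149 0.16 1.16
```

```text
clock: 0.72
eef_pos: [0.2851, 0.4271, 0.2497]
ee_rot: [-3.141, -0.0, 2.901]
wrist_force: [0.3, 0.4, -0.4]
opening: 0.701
grip_force: 0.0
clock: 1.35
eef_pos: [0.4203, 0.2488, 0.2498]
ee_rot: [-3.142, -0.0, 2.901]
wrist_force: [0.9, 1.2, 0.6]
opening: 0.702
grip_force: 0.0
t 1.35 pos [0.4203 0.2488 0.2498] rot [-3.142 -0.     2.901] q7 0.71 F [0.9 1.2 0.6] T [ 0.01 -0.03  0.04] grip 0.0 op 60.0
units [-3.356 -6.002  1.497] spin 1.741
```

```bash
python3 -m creep '{"travel":[[-0.336,-0.6,0],[-0.336,-0.6,0],[-0.336,-0.6,0],[-0.336,-0.6,0],[-0.336,-0.6,0]],"spin":[0,0,0,0,0],"fingers":[60,60,60,60,60]}' >/dev/null
python3 -m creep '{"travel":[[-0.336,-0.6,0.1],[-0.336,-0.6,0.1],[-0.336,-0.6,0.1],[-0.336,-0.6,0.1],[-0.336,-0.6,0.1]],"spin":[0,0,0,0,0],"fingers":[60,60,60,60,60]}' >/dev/null
python3 -m creep '{"travel":[[0,0,0],[0,0,0],[0,0,0],[0,0,0],[0,0,0]],"spin":[0.174,0.174,0.174,0.174,0.174],"fingers":[60,60,60,60,60]}' >/dev/null
python3 -m creep '{"travel":[[0,0,0],[0,0,0],[0,0,0],[0,0,0],[0,0,0]],"spin":[0.174,0.174,0.174,0.174,0.174],"fingers":[50,50,50,50,50]}' >/dev/null
python3 go.py 0.53 -0.149 0.13 1.16
python3 - <<'E'
from h import *
a=manip.get_image("top")[:,:,::-1];b=manip.get_image("scene")[:,:,::-1]
cv2.imwrite("pics/c1.png",np.hstack([cv2.resize(a[160:260,330:430],(400,400)),cv2.resize(b[110:210,230:330],(400,400))]))
E
```

```text
t 3.85 pos [ 0.5295 -0.1474  0.2197] rot [-3.141  0.     1.155] q7 -0.04 F [ 0.4  0.  -0.2] T [-0.06 -0.03 -0.03] grip 0.0 op 50.1
units [-0.02   0.019  1.495] spin -0.005
```

View pics/c1.png

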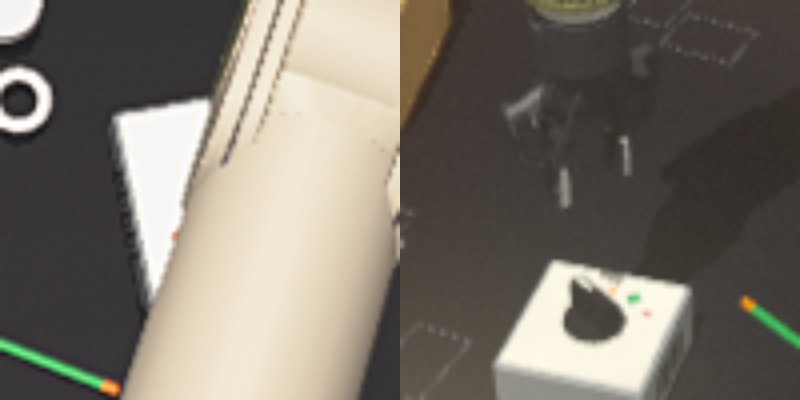

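The picture shows the fingers above the knob, at (565,190) and (625,155), straddling across the bar, whose line runs from (575,280) to (620,330). I descend and close.

```bash
python3 -m creep '{"travel":[[-0.02,0.02,0.43],[0,0,0.43],[0,0,0.43],[0,0,0.43],[0,0,0.43]],"spin":[0,0,0,0,0],"fingers":[50,50,50,50,50]}'
python3 -m creep '{"travel":[[0,0,0],[0,0,0],[0,0,0],[0,0,0],[0,0,0]],"spin":[0,0,0,0,0],"fingers":[5,5,5,5,5]}'
python3 go.py 0.53 -0.149 0.091 1.16
```

```text
clock: 4.58
eef_pos: [0.5302, -0.149, 0.09]
ee_rot: [-3.141, -0.0, 1.166]
wrist_force: [0.4, 0.2, -0.1]
opening: 0.588
grip_force: 0.0
clock: 5.2
eef_pos: [0.5321, -0.15, 0.0922]
ee_rot: [3.137, 0.0, 1.162]
wrist_force: [9.7, -5.0, -12.2]
opening: 0.148
grip_force: 63.2
t 5.2 pos [ 0.5321 -0.15    0.0922] rot [3.137 0.    1.162] q7 0.08 F [  9.7  -5.  -12.2] T [-0.97 -1.73 -0.08] grip 63.2 op 12.6
units [ 0.001 -0.04   0.019] spin 0.002
```

```bash
python3 -m creep '{"travel":[[0,0.03,-0.03],[0,0,0],[0,0,0]],"spin":[0,0,0],"fingers":[5,5,5]}'
python3 go.py 0.53 -0.149 0.091 1.16
```

```text
clock: 5.58
eef_pos: [0.5322, -0.15, 0.0923]
ee_rot: [3.14, 0.001, 1.162]
wrist_force: [10.4, -5.0, -25.0]
opening: 0.153
grip_force: 61.4
t 5.58 pos [ 0.5322 -0.15    0.0923] rot [3.140e+00 1.000e-03 1.162e+00] q7 0.08 F [ 10.4  -5.  -25. ] T [-0.85 -1.81 -0.05] grip 61.4 op 13.0
units [ 0.001 -0.041  0.021] spin 0.002
```

```bash
python3 -m creep '{"travel":[[0,0.04,0.06],[0,0,0],[0,0,0]],"spin":[0,0,0],"fingers":[5,5,5]}'
python3 go.py 0.53 -0.149 0.091 1.16
```

```text
clock: 5.95
eef_pos: [0.533, -0.1504, 0.0916]
ee_rot: [-3.138, -0.002, 1.162]
wrist_force: [-18.7, 6.2, 29.7]
opening: 0.15
grip_force: 69.6
t 5.95 pos [ 0.533  -0.1504  0.0916] rot [-3.138e+00 -2.000e-03  1.162e+00] q7 0.09 F [-18.7   6.2  29.7] T [ 1.47  4.24 -0.11] grip 69.6 op 12.8
units [ 0.001 -0.055  0.011] spin 0.002
```

```bash
python3 -m creep '{"travel":[[0,-0.025,-0.03],[0,0,0]],"spin":[0,0],"fingers":[5,5]}'
python3 -m creep '{"travel":[[0,0,0],[0,0,0],[0,0,0],[0,0,0],[0,0,0]],"spin":[0.1,0.1,0.1,0.1,0.1],"fingers":[5,5,5,5,5]}'
python3 go.py 0.53 -0.149 0.091 1.16
```

```text
clock: 6.2
eef_pos: [0.5327, -0.1503, 0.0918]
ee_rot: [3.142, -0.001, 1.161]
wrist_force: [-4.9, 1.3, 4.5]
opening: 0.148
grip_force: 66.1
clock: 6.82
eef_pos: [0.5328, -0.1503, 0.0918]
ee_rot: [-3.141, -0.0, 0.658]
wrist_force: [-5.2, 1.6, 5.6]
opening: 0.152
grip_force: 66.3
t 6.82 pos [ 0.5328 -0.1503  0.0918] rot [-3.141 -0.     0.658] q7 -0.36 F [-5.2  1.6  5.6] T [0.09 1.18 0.08] grip 66.3 op 13.0
units [-0.023 -0.046  0.013] spin -0.502
```

Small forces and it is turning cleanly, so another 1.0 rad.

```bash
python3 -m creep '{"travel":[[0,0,0],[0,0,0],[0,0,0],[0,0,0],[0,0,0]],"spin":[0.1,0.1,0.1,0.1,0.1],"fingers":[5,5,5,5,5]}'
python3 -m creep '{"travel":[[0,0,0],[0,0,0],[0,0,0],[0,0,0],[0,0,0]],"spin":[0.1,0.1,0.1,0.1,0.1],"fingers":[5,5,5,5,5]}'
python3 -m creep '{"travel":[[0,0,0],[0,0,0],[0,0,0]],"spin":[0,0,0],"fingers":[5,5,5]}'
python3 go.py 0.53 -0.149 0.091 1.16
```

```text
clock: 7.45
eef_pos: [0.5329, -0.1505, 0.0918]
ee_rot: [-3.141, -0.0, 0.158]
wrist_force: [-4.8, 0.7, 5.4]
opening: 0.146
grip_force: 66.2
clock: 8.07
eef_pos: [0.5329, -0.1506, 0.0918]
ee_rot: [3.142, -0.0, -0.342]
wrist_force: [-4.7, -0.9, 4.9]
opening: 0.146
grip_force: 66.2
clock: 8.45
eef_pos: [0.5328, -0.1506, 0.0918]
ee_rot: [-3.142, -0.0, -0.339]
wrist_force: [-4.3, -0.3, 6.4]
opening: 0.154
grip_force: 66.4
t 8.45 pos [ 0.5328 -0.1506  0.0918] rot [-3.142 -0.    -0.339] q7 -1.21 F [-4.3 -0.3  6.4] T [-0.09  1.15  0.01] grip 66.4 op 13.1
units [-0.053 -0.01   0.014] spin -1.499
```

```bash
python3 -m creep '{"travel":[[0,0,0],[0,0,0],[0,0,0],[0,0,-0.1],[0,0,-0.3]],"spin":[0,0,0,0,0],"fingers":[50,50,50,50,50]}'
python3 -m creep '{"travel":[[0,0,-0.5],[0,0,-0.5],[0,0,-0.5],[0,0,-0.3],[0,0,0]],"spin":[0,0,0,0,0],"fingers":[85,85,85,85,85]}'
python3 go.py 0.5417 0.2045 0.21 2.4
```

```text
clock: 9.07
eef_pos: [0.5324, -0.1502, 0.1155]
ee_rot: [3.141, 0.001, -0.339]
wrist_force: [-0.1, 0.5, 0.7]
opening: 0.587
grip_force: 0.0
clock: 9.7
eef_pos: [0.5333, -0.1504, 0.2242]
ee_rot: [-3.14, -0.002, -0.339]
wrist_force: [-0.3, 0.2, -1.8]
opening: 0.995
grip_force: 0.0
t 9.7 pos [ 0.5333 -0.1504  0.2242] rot [-3.14e+00 -2.00e-03 -3.39e-01] q7 -1.35 F [-0.3  0.2 -1.8] T [ 0.03  0.06 -0.02] grip 0.0 op 85.0
units [-1.835 -5.624  0.242] spin -2.739
```

```bash
python3 -m creep '{"travel":[[-0.184,-0.562,0],[-0.184,-0.562,0],[-0.184,-0.562,0],[-0.184,-0.562,0],[-0.184,-0.562,0]],"spin":[0,0,0,0,0],"fingers":[85,85,85,85,85]}' >/dev/null
python3 -m creep '{"travel":[[-0.184,-0.562,0],[-0.184,-0.562,0],[-0.184,-0.562,0],[-0.184,-0.562,0],[-0.184,-0.562,0]],"spin":[0,0,0,0,0],"fingers":[85,85,85,85,85]}' >/dev/null
for i in 1; do python3 -m creep '{"travel":[[0,0,0],[0,0,0],[0,0,0],[0,0,0],[0,0,0]],"spin":[-0.183,-0.183,-0.183,-0.183,-0.183],"fingers":[85,85,85,85,85]}' >/dev/null; done
python3 -m creep '{"travel":[[0,0,0],[0,0,0],[0,0,0],[0,0,0],[0,0,0]],"spin":[-0.183,-0.183,-0.183,-0.183,-0.183],"fingers":[85,85,85,85,85]}' >/dev/null
python3 -m creep '{"travel":[[0,0,0],[0,0,0],[0,0,0],[0,0,0],[0,0,0]],"spin":[-0.183,-0.183,-0.183,-0.183,-0.183],"fingers":[85,85,85,85,85]}' >/dev/null
python3 go.py 0.5417 0.2045 0.175 2.4
python3 - <<'E'
from h import *
a=manip.get_image("top")[:,:,::-1];b=manip.get_image("scene")[:,:,::-1]
cv2.imwrite("pics/c2.png",np.hstack([cv2.resize(a[180:230,360:410],(400,400),interpolation=2),cv2.resize(b[140:240,330:430],(400,400))]))
E
```

```text
t 12.82 pos [0.5402 0.2044 0.2216] rot [-3.140e+00 -1.000e-03  2.412e+00] q7 0.55 F [-0.3 -0.2 -1.1] T [-0.03  0.03  0.02] grip 0.0 op 85.0
units [-0.018  0.019  0.777] spin 0.012
```

View pics/c2.png

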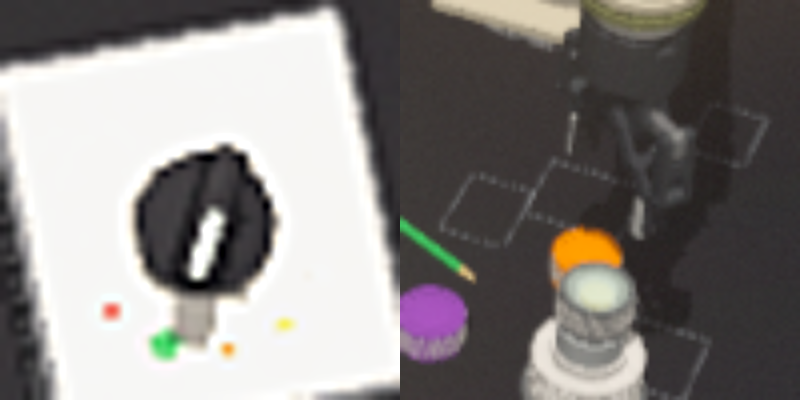

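The right half shows the gripper over the lamp. On the left the pointer runs from top (387.2,206.2) to (384.8,214.8), towards green at (380.5,223). I check its angle by ray casting, since it stands 38 mm above the plate.

Run:
```python
from h import *
a=np.array
t=cv2.imread("pics/c2.png")[:,:400];v=t.min(2)
m=np.zeros(v.shape,bool);m[200:286,182:228]=v[200:286,182:228]>150
ys,xs=np.nonzero(m);n=(0<xs.size);
d=cv2.fitLine(np.c_[xs,ys].astype(np.float32),2,0,.01,.01).ravel();print(d)
f=lambda k:plane("top",(360+(d[2]+k*d[0]+.5)/8-.5,180+(d[3]+k*d[1]+.5)/8-.5),.099)[:2]
A,B=f(-35),f(35);
if B[0]>A[0]:A,B=B,A
print("ptr",A,B,np.arctan2(*(B-A)[::-1]))
for nm,p in(("gr",(164,345)),("red",(111,311)),("or",(228,349)),("ye",(285,324))):
    P=plane("top",(360+p[0]/8-.45,180+p[1]/8-.45),.061)[:2]
    print(nm,P,[round(float(np.arctan2(*(P-c)[::-1])),3) for c in(a([.5328,-.1506]),a([.530,-.149]))],np.linalg.norm(P-a([.5328,-.1506])))
```

```text
[  0.30359095  -0.9528025  205.6988     243.70677   ]
ptr [ 0.53088225 -0.14909917] [ 0.50797843 -0.14084714] 2.7957797426253643
gr [ 0.48838585 -0.13345185] [2.773, 2.784] 0.047609617819506185
red [ 0.50086355 -0.11522589] [2.305, 2.283] 0.04765778546967952
or [ 0.48643577 -0.15594576] [-3.027, -2.983] 0.04667139083434724
ye [ 0.49479831 -0.17641908] [-2.545, -2.48] 0.04594293480670207
```

The knob is confirmed at green, within about 0.02 rad. Next I descend over the collar and grip it.

```bash
python3 -m creep '{"travel":[[-0.04,0.026,0.4],[0,0,0.4],[0,0,0.4],[0,0,0.4],[0,0,0.22]],"spin":[0,0,0,0,0],"fingers":[85,85,85,85,85]}'
python3 -m creep '{"travel":[[0,0,0],[0,0,0],[0,0,0],[0,0,0]],"spin":[0,0,0,0],"fingers":[45,45,45,45]}'
python3 go.py 0.543 0.204 0.112 2.4
```

```text
clock: 13.55
eef_pos: [0.5429, 0.2038, 0.112]
ee_rot: [-3.139, -0.001, 2.402]
wrist_force: [-0.3, 0.4, 0.6]
opening: 0.996
grip_force: 0.0
clock: 14.05
eef_pos: [0.5442, 0.2042, 0.1146]
ee_rot: [3.14, 0.0, 2.406]
wrist_force: [0.1, -0.3, 4.2]
opening: 0.655
grip_force: 63.5
t 14.05 pos [0.5442 0.2042 0.1146] rot [3.14  0.    2.406] q7 0.61 F [ 0.1 -0.3  4.2] T [-0.11  0.12  0.  ] grip 63.5 op 55.9
units [ 0.013 -0.016  0.044] spin 0.006
```

```bash
python3 -m creep '{"travel":[[0,0,0.02],[0,0,0]],"spin":[0,0],"fingers":[45,45]}'
python3 go.py 0.543 0.204 0.112 2.4
```

```text
clock: 14.3
eef_pos: [0.5444, 0.2042, 0.1143]
ee_rot: [3.14, -0.0, 2.405]
wrist_force: [-4.8, -1.5, 16.7]
opening: 0.657
grip_force: 64.9
t 14.3 pos [0.5444 0.2042 0.1143] rot [ 3.14  -0.     2.405] q7 0.61 F [-4.8 -1.5 16.7] T [-0.48  1.07 -0.01] grip 64.9 op 56.1
units [ 0.014 -0.018  0.039] spin 0.005
```

```bash
python3 -m creep '{"travel":[[0,0,-0.014],[0,0,0],[0,0,0]],"spin":[0,0.08,0.08],"fingers":[45,45,45]}'
python3 go.py 0.543 0.204 0.112 2.4
```

```text
clock: 14.68
eef_pos: [0.5446, 0.2042, 0.1145]
ee_rot: [3.139, 0.0, 2.243]
wrist_force: [1.4, -0.8, 5.8]
opening: 0.654
grip_force: 64.1
t 14.68 pos [0.5446 0.2042 0.1145] rot [3.139 0.    2.243] q7 0.46 F [ 1.4 -0.8  5.8] T [-0.24 -0.1   0.11] grip 64.1 op 55.8
units [ 0.015 -0.023  0.042] spin -0.157
```

```bash
python3 -m creep '{"travel":[[0,0,0.003],[0,0,0],[0,0,0],[0,0,0]],"spin":[0.04,0.04,0.04,0.04],"fingers":[45,45,45,45]}'
```

```text
clock: 15.18
eef_pos: [0.5447, 0.2042, 0.1145]
ee_rot: [3.139, 0.0, 2.084]
wrist_force: [-0.8, -1.4, 7.8]
opening: 0.647
grip_force: 64.3
```

```bash
python3 -m creep '{"travel":[[0,0,0],[0,0,0],[0,0,0]],"spin":[0.04,0.04,0.04],"fingers":[45,45,45]}'
```

```text
clock: 15.55
eef_pos: [0.5448, 0.2041, 0.1145]
ee_rot: [3.139, -0.0, 1.964]
wrist_force: [0.5, -1.0, 8.4]
opening: 0.652
grip_force: 64.2
```

```bash
python3 -m creep '{"travel":[[0,0,0],[0,0,0],[0,0,0]],"spin":[0.04,0.04,0.04],"fingers":[45,45,45]}'; python3 go.py 0.543 0.204 0.112 2.4
```

```text
clock: 15.92
eef_pos: [0.5448, 0.2041, 0.1145]
ee_rot: [3.139, -0.0, 1.844]
wrist_force: [0.3, -1.4, 8.1]
opening: 0.654
grip_force: 64.2
t 15.92 pos [0.5448 0.2041 0.1145] rot [ 3.139 -0.     1.844] q7 0.1 F [ 0.3 -1.4  8.1] T [-0.23 -0.02  0.14] grip 64.2 op 55.9
units [ 0.006 -0.029  0.042] spin -0.556
```

Pressing steadily at about 8 N after 0.56 rad of turning. I keep going in small steps, reading after each.

```bash
python3 -m creep '{"travel":[[0,0,0],[0,0,0],[0,0,0]],"spin":[0.04,0.04,0.04],"fingers":[45,45,45]}'
```

```text
clock: 16.3
eef_pos: [0.5448, 0.2042, 0.1144]
ee_rot: [3.139, -0.001, 1.724]
wrist_force: [0.9, -1.2, 7.2]
opening: 0.657
grip_force: 63.9
```

```bash
python3 -m creep '{"travel":[[0,0,0],[0,0,0],[0,0,0]],"spin":[0.04,0.04,0.04],"fingers":[45,45,45]}'; python3 go.py 0.543 0.204 0.112 2.4
```

```text
clock: 16.68
eef_pos: [0.5438, 0.2042, 0.1133]
ee_rot: [3.141, -0.0, 1.604]
wrist_force: [1.3, -0.5, 2.4]
opening: 0.65
grip_force: 63.5
t 16.68 pos [0.5438 0.2042 0.1133] rot [ 3.141 -0.     1.604] q7 -0.12 F [ 1.3 -0.5  2.4] T [-0.06 -0.29  0.06] grip 63.5 op 55.5
units [-0.002 -0.014  0.022] spin -0.796
```

The collar dropped: z fell 1.2 mm and the force fell to 2.4 N. Now I push down.

```bash
python3 -m creep '{"travel":[[0,0,0.02],[0,0,0.03],[0,0,0.03],[0,0,0]],"spin":[0.03,0,0,0],"fingers":[45,45,45,45]}'; python3 go.py 0.543 0.204 0.1055 1.6
```

```text
clock: 17.18
eef_pos: [0.5437, 0.2042, 0.1084]
ee_rot: [-3.142, -0.0, 1.576]
wrist_force: [0.7, 0.8, 4.5]
opening: 0.652
grip_force: 63.6
t 17.18 pos [0.5437 0.2042 0.1084] rot [-3.142 -0.     1.576] q7 -0.14 F [0.7 0.8 4.5] T [ 0.12 -0.13 -0.02] grip 63.6 op 55.6
units [-0.003 -0.012  0.049] spin -0.024
```

```bash
python3 -m creep '{"travel":[[0,0,0.02],[0,0,0.02],[0,0,0.01],[0,0,0]],"spin":[0,0,0,0],"fingers":[45,45,45,45]}'; python3 go.py 0.543 0.204 0.1055 1.6
```

```text
clock: 17.68
eef_pos: [0.5437, 0.2042, 0.1059]
ee_rot: [-3.142, -0.001, 1.576]
wrist_force: [-1.6, 0.2, 9.2]
opening: 0.653
grip_force: 64.1
t 17.68 pos [0.5437 0.2042 0.1059] rot [-3.142e+00 -1.000e-03  1.576e+00] q7 -0.14 F [-1.6  0.2  9.2] T [ 0.03  0.3  -0.02] grip 64.1 op 55.7
units [-0.003 -0.012  0.006] spin -0.024
```

```bash
python3 -m creep '{"travel":[[0,0,0.01],[0,0,0]],"spin":[0,0],"fingers":[45,45]}';python3 -m creep '{"travel":[[0,0,0],[0,0,0],[0,0,0]],"spin":[0,0,0],"fingers":[45,45,45]}'; python3 go.py 0.543 0.204 0.1055 1.6
```

```text
clock: 17.92
eef_pos: [0.5437, 0.2042, 0.1058]
ee_rot: [-3.141, -0.001, 1.576]
wrist_force: [-4.1, 0.4, 15.5]
opening: 0.651
grip_force: 64.8
clock: 18.3
eef_pos: [0.5437, 0.2042, 0.1058]
ee_rot: [-3.141, -0.001, 1.576]
wrist_force: [-4.3, -0.8, 15.5]
opening: 0.653
grip_force: 64.8
t 18.3 pos [0.5437 0.2042 0.1058] rot [-3.141e+00 -1.000e-03  1.576e+00] q7 -0.14 F [-4.3 -0.8 15.5] T [-0.17  0.93 -0.05] grip 64.8 op 55.8
units [-0.004 -0.012  0.006] spin -0.024
```

It is on a hard stop 8.7 mm down, holding at 15.5 N. One look before handing in.

Run:
```python
from h import *
a=manip.get_image("top")[:,:,::-1];b=manip.get_image("scene")[:,:,::-1]
cv2.imwrite("pics/c3.png",np.hstack([cv2.resize(a[170:240,350:420],(400,400),interpolation=2),cv2.resize(b[180:260,340:420],(400,400),interpolation=2)]))
```

```text
(no output)
```

View pics/c3.png

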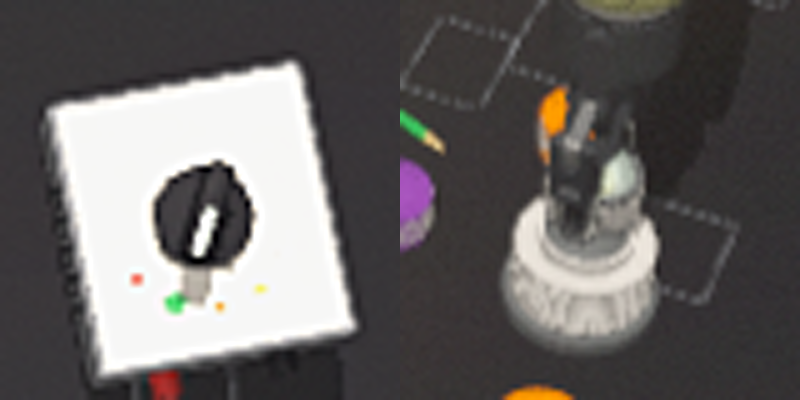

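The knob still points at green (left). The collar, at (615,190) in the right half, is level and lower on the lamp, with the fingers on it. I hand the job in.

```bash
python3 -c "
from workcell import manip
print(manip.finish_job())"
```

```text
the job is handed in; nothing more can be done
None
```

The job is handed in at about 18 s of the 58 s allowed: by ray casting the knob sat within about 0.02 rad of green, and the collar is on a hard stop 8.7 mm below its start, held there by the fingers at about 15 N; no verdict came back.

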